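# Seat the snap lid, then draw the reading head out over the sample and hold it

## Robot

A 6-joint arm with a two-finger parallel gripper is mounted at the origin on a cart in front of the work surface, level with it; the furniture and walls round the work are solid. World frame = base frame: x ahead of the robot, y to its left, z up, the work surface at z = 0. Lengths are in mm, angles in rad, forces in N, time in s.
With the tool pointing down it reaches from about 400 to 925 mm from the base axis. Payload 12.5 kg.
Tool frame: the origin (TCP) lies where the fingers leave the gripper's body, on its centre line; the fingertips stand 78 mm ahead of it and the grasp point (between the pads) lies 59 mm ahead of it; z points along the fingers, y is the direction in which the jaws open and shut (so a half turn about z gives the same grasp; the last joint's range is limited). The gripper opens to 95 mm and grips with 3 to 60 N. Pads are 20 mm wide; open, the fingers measure 119 mm over their backs; the gripper's body (75 mm by 180 mm) begins 59 mm behind the grasp point.
Start: joints at [-1.398, 0.491, 1.559, -0, 1.092, -0.106], TCP at [172.023, -600.871, 292.261] pointing down, gripper open.
Joint ranges: [-3.1, 3.1], [-0.84, 2.19], [0.05, 2.79], [-1.13, 4.28], [0.06, 2.93], [-2.69, 2.69]. Speed limits (rad/s): [2.22, 2.22, 2.79, 3.14, 3.14, 3.14].

## Interface

Orientations are given as [roll, pitch, yaw] about the fixed x, y, z axes, in that order (R = Rz(yaw) Ry(pitch) Rx(roll)).
In Python, from cell import env, viewer, ticket, search_frame gives the robot as it stands.
- The arm moves only by the shell command python3 -m inch 'ROWS'. ROWS is a JSON object of lists of equal length, an entry for each row: "hand": the opening, from 0 (shut) to 1 (fully open); "delta_pos": the shift along the tool's x, y, z in cm, a list of three; "turn": the turn about the tool's z in rad. A call has 1 to 20 rows; each row shifts and turns the commanded pose from where the row before left it, along the tool's axes as they then stand; what a row does not reach is not made up. A row lasts 1/10 s, in which the tool goes at most 50 mm and 8.59 degrees, less where a joint would pass 70% of its speed; a pose out of reach is approached as far as the arm can. A call is refused whole if a number of a shift passes 5 or a number of a turn 0.15, either way. A call with a gripper value outside its range is refused whole. The fingers move at their own pace and stop on an object; the grip force is fixed at half the most. Time passes only in rows, so rows that do not move let the fingers close. It gives the time, the measured TCP pose, the force and the opening at its end, in the units of the state.
- env.state(): the state, without advancing time (a new reading comes with each control period).
- viewer.read_camera(name): name is "scene" or "side" or "wrist"; returns (picture, depth): 400x640x3 uint8, blue, green, red; 400x640 float32, mm along the optical axis (not along the pixel's ray), 0 where there is no reading.
- viewer.get_calibration(name): a dict with "fx", "fy", "cx", "cy" (pixels), "T" (4x4, takes a point from camera to world coordinates). Camera axes: x right, y down, z forward; pixel columns grow to the right and rows downward; lengths in mm; the calibration is good to about 2 mm. The wrist camera is an equidistant fisheye: a pixel r from the principal point sees the ray r / f radians off the axis. A picture is of the moment at which its call begins: read the wrist's pose just before it. get_calibration takes no time and is no camera call; for the wrist camera it gives the pose at the moment of the call.
- ticket.job_done(): hands the job in, once; it reports no verdict.
Trained networks look in the newest picture that a camera, given by its name, has taken for a name from the list of things; names that differ only in an ending like _2 or _b are one class to them, and where a whole thing is asked for, a point or a joint stands for the part that bears it (a point fixed in the world has none). Each returns a list of dicts, best first, with "p" (0 to 1); they miss things now and then, are a little off and sometimes report something else, mostly with a low value. They report only what shows in the picture. A call takes as long as a camera call.
- search_frame(camera, label): "centre" ([column, row] in pixels, amid what is visible of it).
The state is a dict: "t": time; "joints": joint angles; "qvel": joint speeds; "tau": joint torques, N m; "eef_pos": TCP position; "tcp_rot": TCP orientation; "ft_force": force on the tool from outside, world axes, zero at the start; "moment": the same for the moment, N m; "opening": opening from 0.0 (shut) to 1.0 (fully open).
Only numpy, scipy, OpenCV 4.12 (cv2) and the standard library are available. Lean on these libraries where they do the work, as an engineer would, in place of code of your own. Each camera call takes 0.05 s, during which the arm holds its last target.

## Task

Set the reader stand up for a reading: first press the white snap lid, which sits proud on the sample glass, straight down until it is fully home, so that the reading head can pass just above it. Then pinch the head so that its red release button is squeezed in, draw the telescoping arm out until the red 100 mm line of its scale stands at the mouth of the sleeve, and finish while still holding the head there with the button pinched, because the arm springs back when let go. Leave the loose things round the stand alone.

Things in the scene. Friction and masses are not known exactly. Their poses are not given: they have to be found in the camera images.
- stand: The fixed reader stand: grey base plate 126 x 310 mm, 10 mm high, with a white housing (70 x 82 mm, 160 mm high, the tallest part) at its +y end. Origin on the worktop; the plate spans x -63..63, y -125..185 mm about it. z up; the front, with the red button, looks to -x; the telescoping arm is drawn out along the stand's own -y. Its place and yaw vary.
- lid (a joint): Height of the white snap lid above fully home, m: 0 fully home; starts 5 to 8 mm proud. It moves only straight up and down, resists with about 6 N of friction and stays where it is left; at 0 it stops hard.
- lid_top (a point): Centre of the top of the white snap lid (round, 56 mm across, 12 mm high, small hole in the middle, solid to the touch) on the sample glass (49 mm across) clipped in the stand's nest. 89.5 mm above the worktop when home, at (0, -75) mm in the stand's frame. Press it with shut fingertips. Axes as the stand's.
- boom (a joint): Extension of the telescoping arm, m: 0 parked, grows as the head is drawn along the stand's -y; lines 10 mm apart, the red one reaches the mouth at 0.100; stop at 0.125. A return spring pulls it in with 3 N (parked) to 4.5 N (at 100 mm). Parked, the latch locks it after 1.5 mm of play. A lid that is not home blocks the head after about 60 mm.
- reader_head: Reading head at the end of the inner tube: white block 36 x 36 x 46 mm with a black lens nozzle below it, down to 92.5 mm above the worktop (3 mm over a lid that is home). Origin: centre of the block, 135 mm up, at (0, 25) mm in the stand's frame when parked, (0, -75) at 100 mm. Axes as the stand's. Red button on its -x face, grey ribbed thumb pad on its +x face.
- head_grip (a point): Point to pinch about: centre of the head block between button and thumb pad, 136 mm above the worktop. From above, with the fingers closing along the stand's x: one pad on the button, one on the thumb pad. Width 43 mm with the button out, 38 mm with it in; fingertips may reach down to about 110 mm above the worktop. Axes as the stand's.
- release_button (a joint): Red release button on the head, m: 0 out, 0.005 fully in, pressed along the stand's +x. Its spring takes 1.2 N at first and 2.7 N fully in; it frees the latch when in by more than about 4 mm and comes out by itself when let go.
- button_face (a point): Centre of the outer face of the red button (22 x 26 mm), 24 mm in front (-x) of the head's centre when out.
- beaker: Glass beaker with spout, 62 x 67 x 82 mm, loose, to the left or right of the stand. Origin at the centre of its underside. A bystander.
- reagent: Small reagent bottle with black cap, 49 x 49 x 104 mm, loose, to the left or right of the stand. Origin at the centre of its underside. A bystander.
- flask: Volumetric flask with white stopper, 41 x 41 x 139 mm, loose, to the left or right of the stand. Origin at the centre of its underside. A bystander.
- spare_lid: Spare white snap lid, 55 mm across, 12 mm high, lying loose on the worktop to the right (-y) of the stand. Origin at the centre of its underside. A bystander, not the lid to press.
- stopper_1: Red rubber stopper, 26 x 26 x 28 mm, loose on the worktop at the right. Origin at the centre of its underside. A bystander.
- stopper_3: Red rubber stopper, 31 x 31 x 30 mm, loose on the worktop at the right. Origin at the centre of its underside. A bystander.
- sleeve_mouth (a point): Centre of the mouth of the square aluminium sleeve (23 mm, axis 135 mm above the worktop), at (0, 62) mm in the stand's frame, on the housing's -y side. The steel inner tube (16 mm) slides out of it; its lines are read against this mouth. Axes as the stand's.

How it is judged:
By the outcome, as a careful person would: the job done as asked, in the order asked, and still so for the second after the job is handed in, while the arm keeps its last pose, push and grip.
It also fails if it takes over 42 s, if anything falls off the work surface, if the arm or the gripper's body presses on something with over 40 N, if the wrist force passes 120 N, or if a joint passes its speed limit or range.

## Working session

There is one attempt and no reset: what is moved stays moved. The work goes in short steps, Python scripts to look and compute and a shell command to move; the robot and the scene stay as the last step left them, time stands still between calls to the robot, and variables do not carry over. Pictures are saved under pics/ and viewed, and the job is handed in when it is done.

```bash
ls; mkdir -p pics
python3 - <<'E'
from cell import env, viewer, ticket, search_frame
import cv2
s=env.state(); print(s)
for n in ("scene","side","wrist"):
    p,d=viewer.read_camera(n); cv2.imwrite(f"pics/{n}0.png",p)
    c=viewer.get_calibration(n); print(n,c)
    for l in ("stand","lid_top","reader_head","button_face","sleeve_mouth","spare_lid","beaker","reagent","flask"):
        try: print(l,[(r["centre"],round(r["p"],2)) for r in search_frame(n,l)[:2]])
        except Exception as e: print(l,e)
print(env.state()["t"])
E
```

```text
pics
{'t': 0.0, 'joints': array([-1.39760265e+00,  4.91545376e-01,  1.55946161e+00,  2.80336769e-05,
        1.09167736e+00, -1.05578380e-01]), 'qvel': array([-0.00139821, -0.00011996,  0.00018839, -0.00088346, -0.00075109,
       -0.00131004]), 'tau': array([-1.78401682e-03, -6.12645435e+01, -2.58184290e+01,  6.91886432e-02,
        4.82281123e-02, -1.29433161e-04]), 'eef_pos': array([ 171.99644849, -600.70202567,  291.66632277]), 'tcp_rot': array([-3.14050967e+00, -1.39768941e-04,  2.78759043e-01]), 'ft_force': array([-0.31586773, -0.58697297,  0.18440201]), 'moment': array([ 0.01025403,  0.00906881, -0.00873809]), 'opening': 0.9996162852650123}
scene {'fx': 411.32631515448134, 'fy': 411.32631515448134, 'cx': 318.4533512310209, 'cy': 195.81360392405216, 'T': array([[-8.97796436e-01, -2.94459409e-01,  3.27498422e-01,
         2.23360515e+02],
       [-4.40008929e-01,  5.67965815e-01, -6.95562345e-01,
         7.65357166e+02],
       [ 1.88069688e-02, -7.68575624e-01, -6.39482453e-01,
         8.02787079e+02],
       [ 0.00000000e+00,  0.00000000e+00,  0.00000000e+00,
         1.0000
[... 1000 characters left out ...]
0], 0.49)]
beaker [([360.9, 180.2], 0.72), ([351.0, 223.0], 0.62)]
reagent [([262.3, 292.1], 0.82)]
flask [([331.5, 177.7], 0.55)]
wrist {'fx': 309.70691628693146, 'fy': 309.70691628693146, 'cx': 320.5710393404699, 'cy': 201.40056639212196, 'T': array([[ 2.75915200e-01, -9.19004608e-01, -2.81604924e-01,
         2.52345999e+02],
       [-9.61181936e-01, -2.63898863e-01, -8.05399077e-02,
        -5.76519230e+02],
       [-2.98673033e-04,  2.92895751e-01, -9.56144335e-01,
         3.86039913e+02],
       [ 0.00000000e+00,  0.00000000e+00,  0.00000000e+00,
         1.00000000e+00]])}
stand []
lid_top []
reader_head []
button_face []
sleeve_mouth []
spare_lid []
beaker []
reagent []
flask []
1.5
```

View pics/scene0.png

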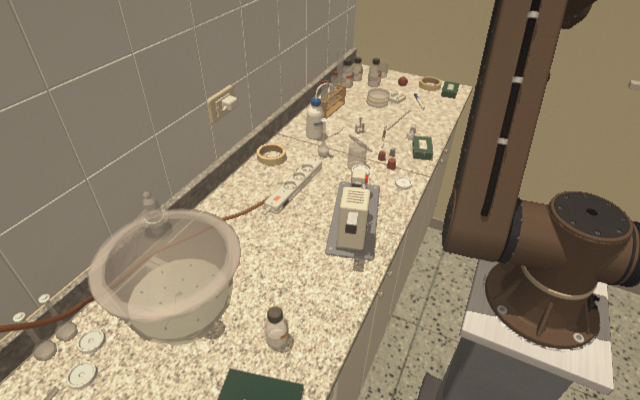

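View pics/side0.png

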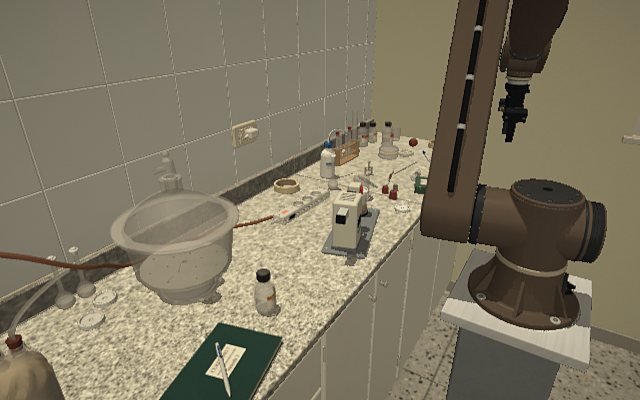

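View pics/wrist0.png

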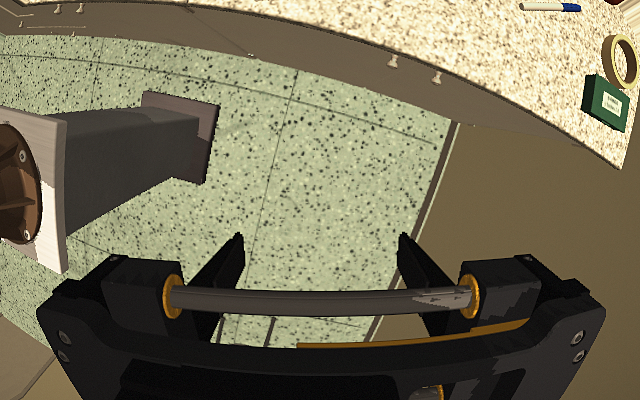

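The scene view shows the stand at about (352,218): the housing is nearest the camera, the head is near (360,175), and the beaker is just behind it at (357,150). The red stoppers and spare lid are at (390,160) and (402,182). The wrist camera sees only floor. Next I'll fit the stand from the depth data.

```bash
cat > h.py <<'E'
import numpy as np
from cell import env, viewer, ticket, search_frame
import cv2
def cloud(n,d,c):
    v,u=np.mgrid[0:400,0:640].astype(float)
    if n!="wrist":
        x=(u-c["cx"])/c["fx"]; y=(v-c["cy"])/c["fy"]
    else:
        a=u-c["cx"];b=v-c["cy"];r=np.hypot(a,b)+1e-9;th=r/c["fx"];k=np.tan(np.minimum(th,1.5))/r;x=a*k;y=b*k
    P=np.stack([x*d,y*d,d,np.ones_like(d)],-1)@c["T"].T
    P=P[...,:3]; P[d<=0]=np.nan
    return P
E
python3 - <<'E'
from h import *
for n,(u0,u1,v0,v1) in (("scene",(310,420,130,275)),("side",(310,420,165,265))):
    p,d=viewer.read_camera(n); c=viewer.get_calibration(n)
    P=cloud(n,d,c); np.save(f"{n}P.npy",P); np.save(f"{n}D.npy",d)
    q=P[v0:v1,u0:u1].reshape(-1,3)
    print(n,"table z",np.nanmedian(P[240:270,380:390,2]), np.nanmedian(P[200:240,300:320,2]))
    for lo,hi in ((6,16),(150,170),(125,150),(80,105)):
        m=(q[:,2]>lo)&(q[:,2]<hi); s=q[m]
        print(lo,hi,m.sum(),np.percentile(s,[1,50,99],axis=0).round(1).tolist())
    m=(q[:,2]>152)&(q[:,2]<170)
    print(cv2.minAreaRect(q[m][:,:2].astype(np.float32)))
    cv2.imwrite(f"pics/{n}1.png",cv2.resize(p[v0:v1,u0:u1],None,fx=4 if n=="side" else 4,fy=4,interpolation=cv2.INTER_CUBIC))
E
```

```text
scene table z 0.6992670736754576 0.8384305965421959
6 16 1845 [[401.4, -550.7, 6.2], [478.0, -68.1, 10.6], [779.5, 92.9, 15.6]]
150 170 834 [[431.7, -83.8, 150.2], [476.8, 27.0, 159.8], [515.9, 74.1, 163.5]]
125 150 495 [[428.9, -74.4, 125.6], [457.1, 72.0, 144.6], [514.4, 117.7, 149.6]]
80 105 290 [[429.4, -330.5, 80.4], [511.0, -165.9, 93.2], [724.4, 75.4, 104.6]]
((475.92401123046875, 13.594169616699219), (69.5112533569336, 210.19613647460938), 16.41862678527832)
side table z -1.6964002287116955 0.7951056469083824
6 16 1166 [[399.4, -618.1, 6.2], [472.0, -97.8, 10.1], [794.0, 94.8, 15.6]]
150 170 460 [[430.2, -82.9, 150.2], [472.3, 30.4, 159.1], [512.7, 74.3, 162.3]]
125 150 393 [[428.1, -78.6, 125.8], [448.4, 70.2, 142.6], [508.0, 118.1, 149.7]]
80 105 282 [[428.3, -331.9, 80.1], [464.9, 56.3, 90.1], [721.3, 76.1, 104.7]]
((480.1611328125, -7.347938537597656), (67.61573028564453, 162.75875854492188), 16.593297958374023)
```

View pics/scene1.png

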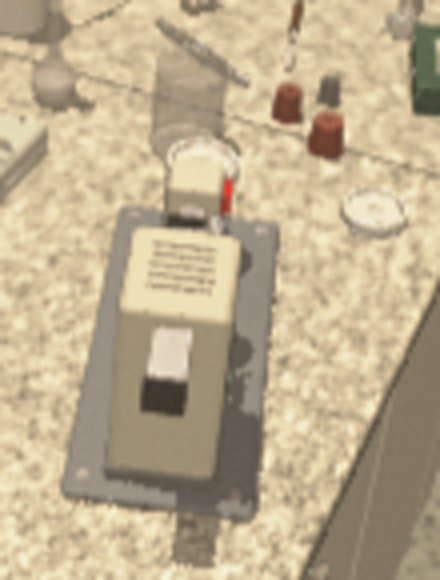

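View pics/side1.png

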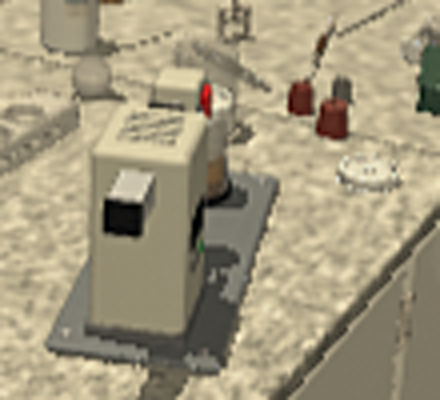

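Both views agree: the stand is near (480, 10) with a yaw of about 16°, and the button faces the robot side. The beaker stands just past the lid. I'll fit this more precisely.

Run:
```python
from h import *
from scipy.spatial import cKDTree
for n,(u0,u1,v0,v1) in (("scene",(310,420,130,275)),("side",(310,420,165,265))):
    q=np.load(f"{n}P.npy")[v0:v1,u0:u1].reshape(-1,3)
    top=q[(q[:,2]>156)&(q[:,2]<166)]; 
    top=top[(top[:,1]>-40)]
    r=cv2.minAreaRect(top[:,:2].astype(np.float32)); print(n,"housing",r,len(top))
    pl=q[(q[:,2]>7)&(q[:,2]<13)&(q[:,0]>350)&(q[:,0]<640)&(q[:,1]>-220)&(q[:,1]<230)]
    # reject isolated
    t=cKDTree(pl); k=t.query(pl,5)[0][:,4]; pl=pl[k<9]
    print("plate",cv2.minAreaRect(pl[:,:2].astype(np.float32)),len(pl))
    a=np.radians(16.4); R=np.array([[np.cos(a),-np.sin(a)],[np.sin(a),np.cos(a)]])
    hc=np.array(r[0]); 
    # housing y centre=185-41=144?
    loc=(q[:,:2]-hc)@R
    for z0,z1 in ((70,85),(85,100),(100,120),(120,150),(150,156),(156,166)):
        m=(q[:,2]>z0)&(q[:,2]<z1)&(abs(loc[:,0])<70)&(abs(loc[:,1])<300)&(loc[:,1]<-50)
        if m.sum(): print(z0,z1,m.sum(),"loc x",np.percentile(loc[m,0],[2,50,98]).round(1),"y",np.percentile(loc[m,1],[2,50,98]).round(1),'z',np.percentile(q[m,2],[5,50,95]).round(1))
```

```text
scene housing ((471.6077575683594, 27.984548568725586), (68.11750030517578, 83.22898864746094), 17.747764587402344) 590
plate ((498.9165344238281, -63.65571594238281), (125.81625366210938, 308.9886474609375), 16.592334747314453) 1279
85 100 96 loc x [-25.5  -0.6  26.7] y [-228.3 -214.6 -187.9] z [91.  95.6 99. ]
100 120 1 loc x [-20.2 -20.2 -20.2] y [-184.7 -184.7 -184.7] z [100.3 100.3 100.3]
120 150 122 loc x [-23.3  -8.   18.8] y [-107.6  -85.   -55.8] z [129.9 144.4 149.5]
150 156 62 loc x [-18.9   0.2  18.8] y [-112.5  -85.   -54.9] z [150.2 151.7 155.3]
156 166 104 loc x [-16.2   0.6  16.6] y [-118.2 -100.5  -85.1] z [156.6 158.6 160.4]
side housing ((469.6748046875, 28.738121032714844), (67.03975677490234, 82.7871322631836), 16.53863525390625) 312
plate ((496.8923645019531, -64.02005004882812), (124.91129302978516, 312.1594543457031), 16.19635009765625) 757
70 85 17 loc x [-21.  -16.   -9.7] y [-200.8 -188.7 -182.9] z [71.5 77.6 83.8]
85 100 43 loc x [-24.6 -15.9  -5.4] y [-228.3 -199.9 -180. ] z [87.2 93.9 98.1]
120 150 64 loc x [-22.9  -8.3  16.1] y [-107.2  -88.9  -64.3] z [135.6 145.5 149.6]
150 156 37 loc x [-17.   -2.5  18.4] y [-114.9  -88.3  -57.9] z [150.1 152.7 155.6]
156 166 50 loc x [-14.4  -0.9  16.3] y [-117.8 -100.1  -86.7] z [156.4 157.9 159.5]
```

```bash
python3 -m inch '{"hand":[0,0,0,0,0,0,0,0,0,0,0,0,0,0,0,0,0,0],"delta_pos":[[1.5,-1,0],[2.9,-2.0,0],[2.9,-2.0,0],[2.9,-2.0,0],[2.9,-2.0,0],[2.9,-2.0,0],[2.9,-2.0,0],[2.9,-2.0,0],[2.9,-2.0,0],[2.9,-2.0,0],[2.9,-2.0,0],[2.9,-2.0,0],[2.9,-2.0,0],[2.9,-2.0,0],[2.9,-2.0,0],[2.9,-2.0,0],[1.5,-1.1,0],[0,0,0]],"turn":[0,0,0,0,0,0,0,0,0,0,0,0,0,0,0,0,0,0]}'
python3 -m inch '{"hand":[0,0,0,0,0,0,0,0,0,0,0,0,0],"delta_pos":[[0,0,0],[0,0,0],[0,0,0],[0,0,0],[0,0,0],[0,0,0],[0,0,0],[0,0,0],[0,0,0],[0,0,0],[0,0,0],[0,0,0],[0,0,0]],"turn":[-0.13,-0.13,-0.13,-0.13,-0.13,-0.13,-0.13,-0.13,-0.13,-0.13,-0.13,-0.15,0]}'
python3 - <<'E'
from h import *
c=viewer.get_calibration("wrist"); p,d=viewer.read_camera("wrist"); cv2.imwrite("pics/w1.png",p)
s=env.state(); print(s["eef_pos"],s["tcp_rot"],s["ft_force"],s["t"])
P=cloud("wrist",d,c); np.save("wP.npy",P)
np.set_printoptions(suppress=True)
for l in ("lid_top","reader_head","button_face","spare_lid"):
    for r in search_frame("wrist",l)[:2]:
        u,v=map(int,r["centre"]); print(l,r["centre"],round(r["p"],2),P[v,u].round(1))
E
```

```text
t: 3.4
eef_pos: [531.5, -161.8, 292.2]
tcp_rot: [-3.141, -0.0, 0.282]
ft_force: [0.3, -1.0, -0.3]
opening: 0.007
t: 4.7
eef_pos: [530.0, -164.5, 292.3]
tcp_rot: [-3.141, 0.0, 1.861]
ft_force: [0.5, -0.7, 0.4]
opening: 0.005
[ 530.14637686 -164.46227647  292.29440114] [-3.14148434e+00  3.50075118e-05  1.85517635e+00] [-0.28045929 -0.07861235 -0.24794224] 4.75
lid_top [316.1, 193.2] 0.83 [ 525.7 -162.6   92.1]
reader_head [315.3, 85.6] 0.85 [497.7 -67.4 160. ]
button_face [293.0, 79.5] 0.6 [480.7 -67.1 154.9]
spare_lid [218.8, 233.3] 0.82 [ 418.2 -277.1   10.1]
```

View pics/w1.png

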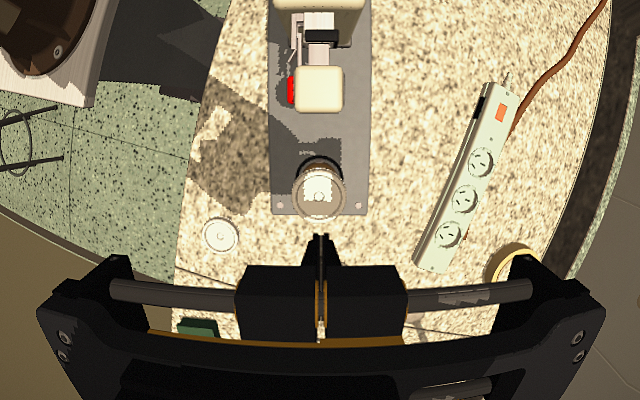

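The wrist view looks straight down at the stand. The lid is a ring at (320,195), the head block is at (320,90) with the red button at (291,88), and the spare lid is well aside at (221,236). Next I'll fit the lid and head.

Run:
```python
from h import *
P=np.load("wP.npy"); q=P.reshape(-1,3)
q=q[~np.isnan(q[:,0])]
m=(abs(q[:,0]-499)<35)&(abs(q[:,1]+68)<35)&(q[:,2]>154)&(q[:,2]<166)
print("head",cv2.minAreaRect(q[m][:,:2].astype(np.float32)),np.median(q[m][:,2]),m.sum())
m=(abs(q[:,0]-527)<45)&(abs(q[:,1]+164)<45)&(q[:,2]>84)&(q[:,2]<106)
s=q[m]; print("lid",m.sum(),cv2.minEnclosingCircle(s[:,:2].astype(np.float32)),np.percentile(s,[2,50,98],axis=0).round(1).tolist())
print(np.histogram(s[:,2],bins=range(84,107)))
m=(abs(q[:,0]-498)<190)&(abs(q[:,1]+63)<190)&(q[:,2]>7)&(q[:,2]<13)
a=np.radians(16.4); R=np.array([[np.cos(a),-np.sin(a)],[np.sin(a),np.cos(a)]])
o=np.array([506.5,-92.6])
L=(q[:,:2]-o)@R
k=(q[:,2]>7)&(q[:,2]<13)&(abs(L[:,1])<180)&(abs(L[:,0])<75)
print("plate x",np.percentile(L[k,0],[.5,99.5]),"y",np.percentile(L[k,1],[.5,99.5]))
k=(q[:,2]>154)&(q[:,2]<170)&(abs(L[:,1]-25)<30)&(abs(L[:,0])<40)
print("head loc",np.percentile(L[k],[1,99],axis=0))
k=(q[:,2]>85)&(q[:,2]<106)&(abs(L[:,1]+75)<32)&(abs(L[:,0])<40)
print("lid loc",np.percentile(L[k],[1,99],axis=0))
# edge of head to get yaw
```

```text
head ((500.01092529296875, -68.87379455566406), (36.13834762573242, 35.47282028198242), 16.353837966918945) 158.88341197225975 2289
lid 2449 ((528.7711791992188, -164.18309020996094), 27.870168685913086) [[504.3, -188.3, 88.4], [528.6, -163.3, 95.1], [552.8, -138.7, 99.4]]
(array([  0,   0,   3,  30,  37,  19,  11,  39,  62, 242, 724, 423, 142,
       253, 336, 117,  11,   0,   0,   0,   0,   0]), array([ 84,  85,  86,  87,  88,  89,  90,  91,  92,  93,  94,  95,  96,
        97,  98,  99, 100, 101, 102, 103, 104, 105, 106]))
plate x [-61.74518192  63.11299611] y [-121.81591959  140.75487496]
head loc [[-16.76231053   6.89424922]
 [ 18.30986791  42.13024262]]
lid loc [[ -23.72048742 -100.37682943]
 [  26.78276676  -48.58964737]]
```

```bash
python3 -m inch '{"hand":[0,0,0,0,0,0,0,0],"delta_pos":[[0,-0.1,1],[0,0,2],[0,0,2],[0,0,2],[0,0,2],[0,0,1.5],[0,0,0.5],[0,0,0]],"turn":[0,0,0,0,0,0,0,0]}'
python3 -m inch '{"hand":[0,0,0,0],"delta_pos":[[0,0,0.2],[0,0,0.2],[0,0,0.2],[0,0,0]],"turn":[0,0,0,0]}'
python3 -m inch '{"hand":[0,0,0],"delta_pos":[[0,0,0.2],[0,0,0.2],[0,0,0]],"turn":[0,0,0]}'
```

```text
t: 5.75
eef_pos: [529.5, -164.5, 181.4]
tcp_rot: [-3.14, -0.001, 1.858]
ft_force: [0.3, -0.7, 0.8]
opening: 0.004
t: 6.15
eef_pos: [529.8, -164.6, 176.3]
tcp_rot: [3.141, 0.0, 1.859]
ft_force: [0.1, 0.1, 0.1]
opening: 0.006
t: 6.45
eef_pos: [529.9, -164.6, 172.4]
tcp_rot: [3.141, 0.001, 1.859]
ft_force: [0.1, 0.7, 1.7]
opening: 0.004
```

```bash
python3 -m inch '{"hand":[0,0,0],"delta_pos":[[0,0,0.1],[0,0,0.1],[0,0,0]],"turn":[0,0,0]}'
python3 -m inch '{"hand":[0,0,0],"delta_pos":[[0,0,0.1],[0,0,0.1],[0,0,0]],"turn":[0,0,0]}'
python3 -m inch '{"hand":[0,0],"delta_pos":[[0,0,0.1],[0,0,0]],"turn":[0,0]}'
```

```text
t: 6.75
eef_pos: [529.9, -164.6, 170.4]
tcp_rot: [3.141, 0.0, 1.859]
ft_force: [-0.2, 0.3, 3.2]
opening: 0.005
t: 7.05
eef_pos: [529.9, -164.6, 168.4]
tcp_rot: [3.141, 0.0, 1.859]
ft_force: [0.3, 0.8, 4.1]
opening: 0.005
t: 7.25
eef_pos: [529.9, -164.6, 167.4]
tcp_rot: [3.141, 0.0, 1.859]
ft_force: [0.3, 0.3, 4.3]
opening: 0.006
```

Friction of about 4–6 N is showing, so the lid is moving. I'll press on until the hard stop appears in the force.

```bash
python3 -m inch '{"hand":[0,0],"delta_pos":[[0,0,0.1],[0,0,0]],"turn":[0,0]}'
python3 -m inch '{"hand":[0,0],"delta_pos":[[0,0,0.1],[0,0,0]],"turn":[0,0]}'
python3 -m inch '{"hand":[0,0],"delta_pos":[[0,0,0.1],[0,0,0]],"turn":[0,0]}'
```

```text
t: 7.45
eef_pos: [529.9, -164.6, 167.3]
tcp_rot: [3.141, 0.001, 1.859]
ft_force: [-3.3, 1.3, 15.3]
opening: 0.008
t: 7.65
eef_pos: [529.9, -164.6, 167.1]
tcp_rot: [3.14, 0.001, 1.859]
ft_force: [-5.7, 3.1, 25.5]
opening: 0.004
t: 7.85
eef_pos: [529.9, -164.6, 167.1]
tcp_rot: [3.14, 0.002, 1.859]
ft_force: [-9.2, 4.6, 37.6]
opening: 0.005
```

The hard stop is clear: force climbed to 37 N with no further travel, and the fingertips are at 89 mm. I'll retreat straight up, move over the head with the jaws opened, and check.

```bash
python3 -m inch '{"hand":[0,0,0,0,0,0.75,0.75,0.75,0.75,0.75,0.75],"delta_pos":[[0,0,-0.5],[0,0,-2],[0,0,-3],[0,0,-3],[0,0,-2],[2,0,0],[3,0,0],[3,0,0],[2,-0.15,0],[0,0,0],[0,0,0]],"turn":[0,0,0,0,0,0,0,0,0,0,0]}'
python3 - <<'E'
from h import *
c=viewer.get_calibration("wrist"); p,d=viewer.read_camera("wrist"); cv2.imwrite("pics/w2.png",p)
s=env.state(); print(s["eef_pos"],s["tcp_rot"],s["ft_force"],s["t"])
q=cloud("wrist",d,c).reshape(-1,3); q=q[~np.isnan(q[:,0])]
m=(abs(q[:,0]-499)<35)&(abs(q[:,1]+68)<35)&(q[:,2]>154)&(q[:,2]<166)
if m.sum()>9: print("head",cv2.minAreaRect(q[m][:,:2].astype(np.float32)),np.median(q[m][:,2]),m.sum())
p,d=viewer.read_camera("scene"); cv2.imwrite("pics/s2.png",cv2.resize(p[100:280,290:450],None,fx=3.3,fy=3.3,interpolation=cv2.INTER_CUBIC))
q=cloud("scene",d,viewer.get_calibration("scene")).reshape(-1,3)
m=(np.hypot(q[:,0]-528.5,q[:,1]+164.3)<27)&(q[:,2]>80)&(q[:,2]<106); print("lid z",m.sum(),np.percentile(q[m][:,2],[5,50,95]))
q=np.load("sceneP.npy").reshape(-1,3)
m=(np.hypot(q[:,0]-528.5,q[:,1]+164.3)<27)&(q[:,2]>80)&(q[:,2]<106); print("before",m.sum(),np.percentile(q[m][:,2],[5,50,95]))
E
```

```text
t: 8.95
eef_pos: [499.7, -68.6, 268.6]
tcp_rot: [-3.141, -0.0, 1.86]
ft_force: [1.1, -0.3, 0.2]
opening: 0.453
[499.96093797 -69.13397378 268.69924961] [-3.14110665e+00 -6.60703019e-05  1.85922449e+00] [0.02157525 0.11913112 0.16404965] 9.0
head ((499.69769287109375, -68.53926849365234), (35.56088638305664, 35.8383674621582), 18.23297119140625) 158.89591763974187 2204
lid z 48 [84.51719384 88.47659312 91.92918607]
before 82 [91.14712383 95.14785771 98.98220251]
```

View pics/w2.png

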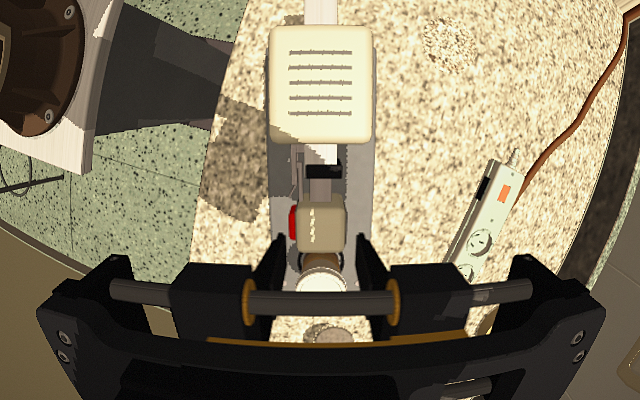

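View pics/s2.png

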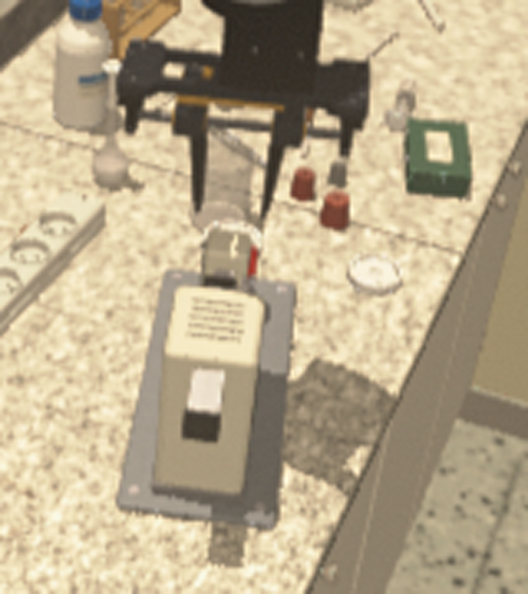

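The wrist view shows the head centred between the opening fingers, at (320,225) with the button at (293,222). The scene view shows the gripper clear of everything, and the lid's depth is about 6.7 mm lower than before. I'll finish opening, descend and pinch.

```bash
python3 -m inch '{"hand":[0.75,0.75,0.75,0.75,0.75,0.75,0.75],"delta_pos":[[0,0,0],[0,0,0],[0,0,1],[0,0,2],[0,0,2],[0,0,1.7],[0,0,0.7]],"turn":[0,0,0,0,0,0,0]}'
python3 -m inch '{"hand":[0.75],"delta_pos":[[0,0,0]],"turn":[0]}'
```

```text
t: 9.75
eef_pos: [499.4, -69.2, 193.3]
tcp_rot: [-3.139, -0.001, 1.858]
ft_force: [-0.3, 1.2, 0.6]
opening: 0.751
t: 9.85
eef_pos: [499.7, -69.2, 194.2]
tcp_rot: [-3.14, -0.001, 1.859]
ft_force: [0.7, -0.2, 0.5]
opening: 0.752
```

```bash
python3 -m inch '{"hand":[0.3,0.3,0.3,0.3,0.3,0.3,0.3,0.3],"delta_pos":[[0,0,0],[0,0,0],[0,0,0],[0,0,0],[0,0,0],[0,0,0],[0,0,0],[0,0,0]],"turn":[0,0,0,0,0,0,0,0]}'
```

```text
t: 10.65
eef_pos: [499.8, -69.2, 195.5]
tcp_rot: [-3.141, 0.0, 1.859]
ft_force: [-4.9, -0.9, 5.0]
opening: 0.396
```

The opening of 37.6 mm matches the 38 mm width with the button in. I'll draw part of the way and check.

```bash
python3 -m inch '{"hand":[0.3,0.3,0.3,0.3,0.3,0.3],"delta_pos":[[-0.3,0,0],[-0.7,0,0],[-0.8,0,0],[-0.7,0,0],[-0.5,0,0],[0,0,0]],"turn":[0,0,0,0,0,0]}'
python3 - <<'E'
from h import *
p,d=viewer.read_camera("scene"); cv2.imwrite("pics/s3.png",cv2.resize(p[130:280,300:430],None,fx=4,fy=4,interpolation=cv2.INTER_CUBIC))
p,d=viewer.read_camera("wrist"); cv2.imwrite("pics/w3.png",p)
E
```

```text
t: 11.25
eef_pos: [508.4, -98.1, 195.5]
tcp_rot: [-3.141, -0.0, 1.858]
ft_force: [-3.6, 2.3, 6.8]
opening: 0.392
```

View pics/s3.png

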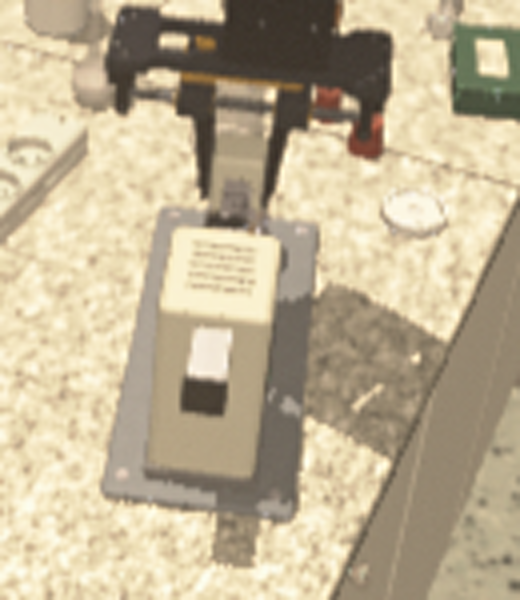

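View pics/w3.png

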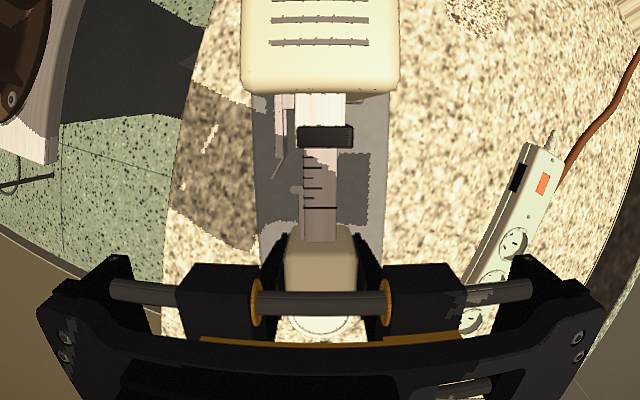

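The arm is sliding out: scale lines show at (320,155–208) beyond the black mouth collar. I'll continue to about 97 mm.

```bash
python3 -m inch '{"hand":[0.3,0.3,0.3,0.3,0.3,0.3,0.3,0.3,0.3,0.3],"delta_pos":[[-0.4,0,0],[-0.8,0,0],[-0.9,0,0],[-1,0,0],[-1,0,0],[-1,0,0],[-0.8,0,0],[-0.5,0,0],[-0.3,0,0],[0,0,0]],"turn":[0,0,0,0,0,0,0,0,0,0]}'
python3 - <<'E'
from h import *
s=env.state(); print(s["eef_pos"],s["ft_force"]); c=viewer.get_calibration("wrist")
p,d=viewer.read_camera("wrist"); cv2.imwrite("pics/w4.png",p); np.save("w4d.npy",d)
cv2.imwrite("pics/w4z.png",cv2.resize(p[40:240,240:400],None,fx=3,fy=3,interpolation=cv2.INTER_CUBIC))
np.save("w4P.npy",cloud("wrist",d,c))
E
```

```text
t: 12.35
eef_pos: [527.4, -162.1, 195.5]
tcp_rot: [-3.141, -0.001, 1.859]
ft_force: [-3.2, 3.4, 6.5]
opening: 0.396
[ 527.38135982 -162.07666101  195.46174926] [-3.23455357  3.40857089  6.48590722]
```

View pics/w4z.png

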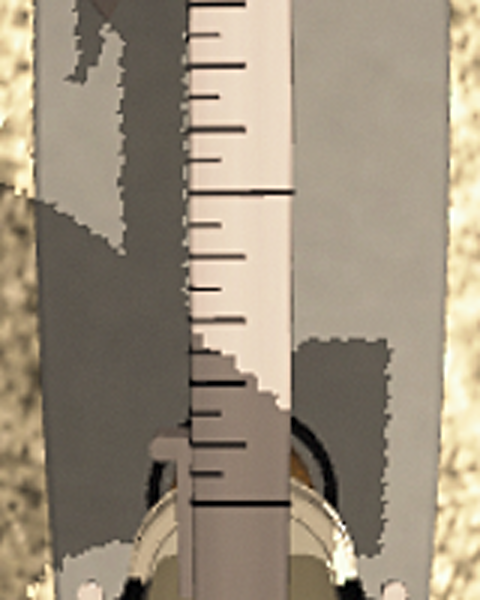

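View pics/w4.png

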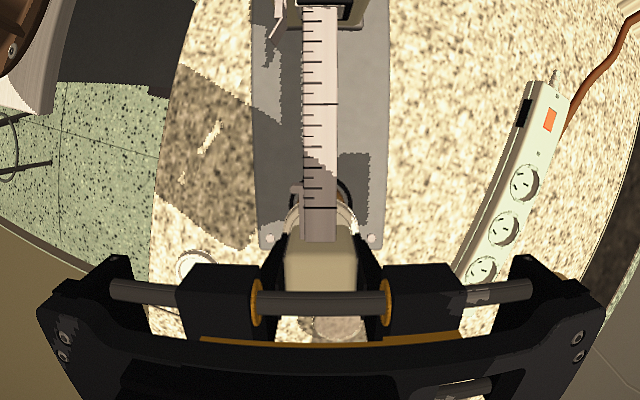

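The long black lines are at row 208 (the 0 line) and row 104 (the 50 line), so the red one should be at the mouth near row 5. I'll zoom in there.

Run:
```python
from h import *
p=cv2.imread("pics/w4.png"); cv2.imwrite("pics/w4t.png",cv2.resize(p[0:50,280:370],None,fx=8,fy=8,interpolation=cv2.INTER_CUBIC))
P=np.load("w4P.npy")
for r in (0,2,5,8,12,20,104,208): print(r,P[r,322].round(1),p[r,322],p[r,310])
print(np.linalg.norm(P[208,322]-P[104,322]))
m=(75,190)
p2,d=viewer.read_camera("scene"); cv2.imwrite("pics/s4.png",cv2.resize(p2[140:240,320:400],None,fx=6,fy=6,interpolation=cv2.INTER_CUBIC))
p2,d=viewer.read_camera("side"); cv2.imwrite("pics/d4.png",cv2.resize(p2[150:250,310:410],None,fx=6,fy=6,interpolation=cv2.INTER_CUBIC))
```

```text
0 [nan nan nan] [37 40 42] [33 36 40]
2 [490.6 -32.8 151.2] [16 13 16] [12 15 15]
5 [490.6 -32.7 146.4] [157 183 204] [143 169 187]
8 [490.8 -33.2 143.6] [204 227 245] [154 173 195]
12 [491.4 -35.6 144.6] [193 215 233] [127 144 165]
20 [492.6 -39.5 144.7] [192 214 238] [110 123 142]
104 [504.1 -78.2 143.8] [27 29 33] [25 27 31]
208 [ 518.4 -126.4  144.5] [22 24 28] [21 20 25]
50.254737045927
```

View pics/w4t.png

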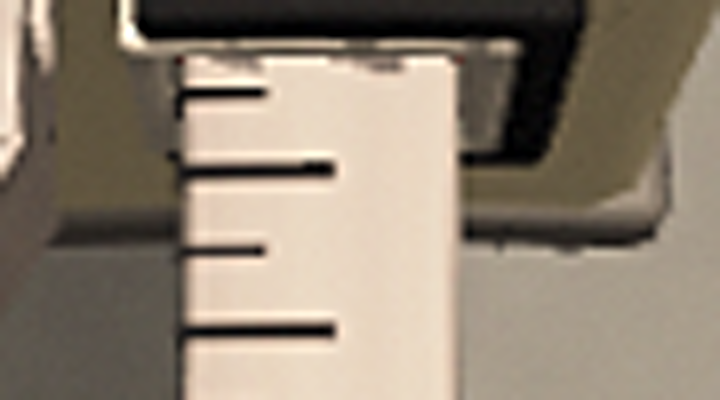

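View pics/s4.png

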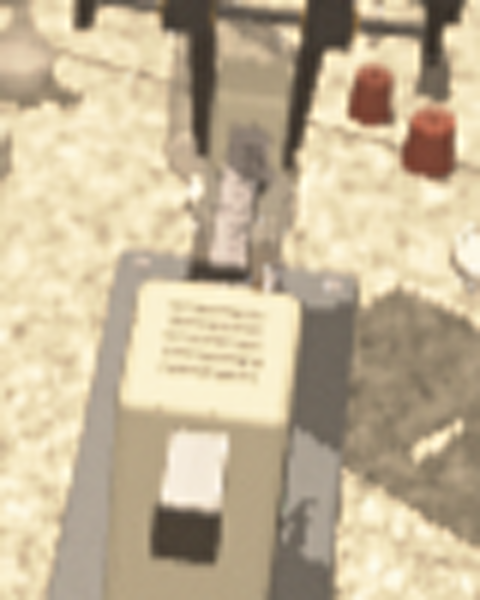

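View pics/d4.png

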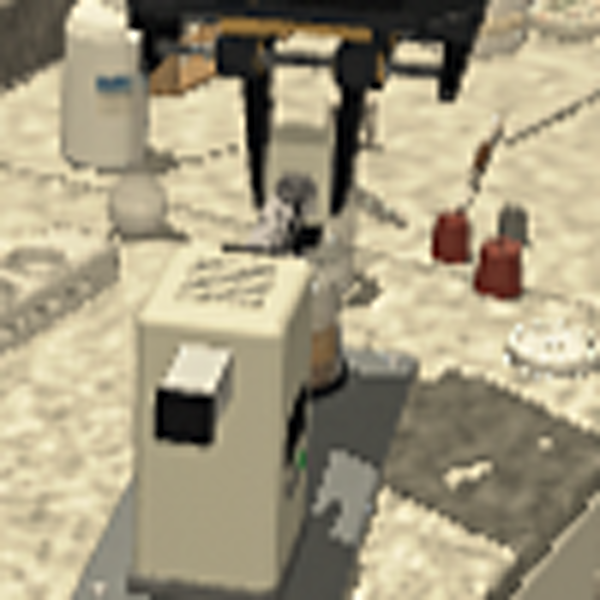

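In the zoom, the 80, 85, 90 and 95 ticks are at rows 41, 31, 21 and 11.6, and the tube enters the mouth at about row 7. That reads as roughly 97.3 mm, and odometry gives 96.9. I'll draw 2.8 mm more.

```bash
python3 -m inch '{"hand":[0.3,0.3,0.3,0.3],"delta_pos":[[-0.14,0,0],[-0.14,0,0],[0,0,0],[0,0,0]],"turn":[0,0,0,0]}'
python3 - <<'E'
from h import *
p,d=viewer.read_camera("wrist"); cv2.imwrite("pics/w5.png",p)
cv2.imwrite("pics/w5t.png",cv2.resize(p[0:50,280:370],None,fx=8,fy=8,interpolation=cv2.INTER_CUBIC))
print(p[0:26,307].tolist())
E
```

```text
t: 12.9
eef_pos: [528.1, -164.4, 195.5]
tcp_rot: [-3.141, -0.001, 1.859]
ft_force: [-3.7, 3.5, 6.0]
opening: 0.395
[[81, 93, 101], [141, 163, 155], [19, 22, 160], [0, 7, 255], [120, 137, 191], [198, 219, 230], [186, 208, 228], [182, 205, 227], [184, 205, 228], [189, 211, 234], [207, 231, 255], [0, 0, 0], [113, 127, 149], [199, 222, 244], [188, 208, 230], [184, 205, 226], [184, 204, 227], [186, 205, 228], [186, 206, 229], [198, 221, 244], [113, 126, 144], [8, 7, 8], [113, 128, 148], [200, 221, 245], [188, 208, 230], [185, 206, 228]]
```

View pics/w5t.png

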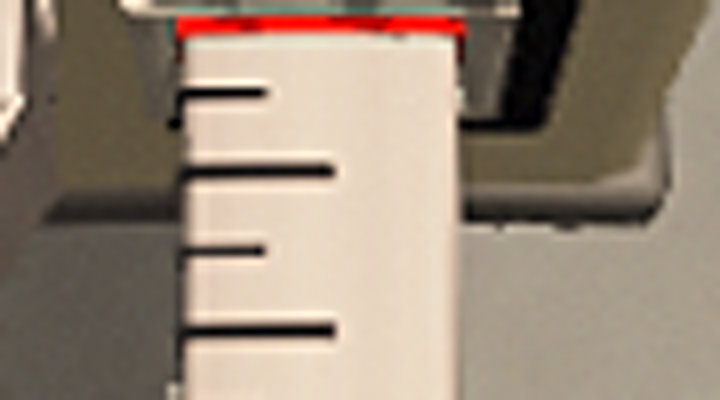

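The red line now stands right at the mouth, at row 3. I'll check to sub-millimetre with the depth and tick spacing.

Run:
```python
from h import *
np.set_printoptions(suppress=True,linewidth=150)
c=viewer.get_calibration("wrist"); p,d=viewer.read_camera("wrist")
P=cloud("wrist",d,c)
a=np.radians(16.4); yd=np.array([-np.sin(a),np.cos(a)])
# intersect pixel rays with tube-top plane z=143 : along-y coordinate
def y_at(u,v,z=143.5):
    A=u-c["cx"];B=v-c["cy"];r=np.hypot(A,B);th=r/c["fx"]
    ray=c["T"][:3,:3]@np.array([np.sin(th)*A/r,np.sin(th)*B/r,np.cos(th)]); o=c["T"][:3,3]
    X=o+ray*(z-o[2])/ray[2]; return X[:2]@yd
g=255-p[:,305:312].astype(float).mean((1,2))
rows=[]
for guess in (11,21,31,41,104,208):
    w=slice(guess-2,guess+4); k=np.arange(400)[w]; ww=np.clip(g[w]-90,0,None); rows.append((k*ww).sum()/ww.sum())
print(np.round(rows,2)); ys=[y_at(308,r) for r in rows]; sc=[95,90,85,80,50,0]
f=np.polyfit(ys,sc,1); print("fit",f,np.round(np.polyval(f,ys),2))
for r in np.arange(0,6,.5): print(r,round(np.polyval(f,y_at(308,r)),2),end="; ")
print()
for u in (307,320,335): print(p[0:7,u].tolist(), P[0:7,u,2].round(1), (P[0:7,u,:2]@yd).round(1))
hc=np.array([506.5,-92.6]); print("mouth y nominal",hc@yd+62, "100 line y",(100-f[1])/f[0])
# mouth edge on sleeve face beyond tube
for u in (300,301,302,340,341,342): print(u,p[0:18:2,u].mean(1).round(), P[0:18:2,u,2].round(0),(P[0:18:2,u,:2]@yd).round(1))
print(env.state()["eef_pos"])
```

```text
[ 11.16  20.97  30.97  40.91 103.86 207.99]
fit [  0.99035065 267.753509  ] [94.99 89.97 84.94 80.03 50.13 -0.06]
0.0 100.83; 0.5 100.57; 1.0 100.3; 1.5 100.04; 2.0 99.77; 2.5 99.51; 3.0 99.25; 3.5 98.98; 4.0 98.72; 4.5 98.46; 5.0 98.19; 5.5 97.93; 
[[75, 86, 93], [144, 166, 158], [21, 25, 160], [0, 10, 255], [119, 137, 189], [198, 220, 230], [186, 208, 228]] [148.9 147.3 144.4 145.3 145.1 144.9 143.6] [-170.5 -170.5 -170.  -170.8 -171.3 -171.7 -171.8]
[[127, 144, 156], [120, 140, 124], [0, 16, 255], [25, 38, 253], [168, 190, 223], [205, 226, 234], [195, 217, 234]] [148.8 148.  145.3 144.6 144.4 143.9 144.6] [-170.5 -170.8 -170.3 -170.6 -171.  -171.4 -172.2]
[[100, 115, 120], [139, 161, 151], [22, 30, 245], [0, 13, 255], [122, 139, 194], [211, 233, 239], [201, 223, 240]] [146.8 147.  146.  144.4 143.5 144.7 143.5] [-169.7 -170.3 -170.5 -170.4 -170.6 -171.6 -171.7]
mouth y nominal -169.83842193332623 100 line y -169.38799353499462
300 [31. 88. 94. 95. 94. 74. 77. 76. 80.] [149. 143. 141. 139. 138. 133. 131. 125.  42.] [-170.5 -169.4 -169.9 -170.  -170.7 -170.2 -170.6 -170.  -145.3]
301 [ 48.  75.  76. 103.  76.  72.  79.  59.  57.] [149. 138. 139. 137. 136. 132. 130. 127.  42.] [-170.4 -167.4 -168.9 -169.6 -170.3 -170.  -170.3 -170.5 -145.1]
302 [ 57. 112.  69.  44.  87.  96.  11.  38.  68.] [150. 144. 145. 129. 130. 129. 145. 126. 123.] [-170.8 -169.7 -171.2 -166.5 -168.  -169.  -175.4 -170.4 -170.4]
340 [57. 75. 78. 77. 77. 81. 82. 68. 42.] [149. 146. 141. 139. 138. 133. 130. 125. 122.] [-170.4 -170.6 -169.8 -170.  -170.8 -170.4 -170.4 -169.8 -170.2]
341 [59. 73. 78. 80. 89. 91. 95. 64. 40.] [149. 145. 144. 140. 137. 133. 130. 124. 122.] [-170.4 -170.1 -170.7 -170.3 -170.5 -170.1 -170.5 -169.7 -170.1]
342 [107.  67.  78.  94.  98.  67.  45.  34.  40.] [149. 145.  nan 141. 136. 132. 130. 125.  43.] [-170.3 -169.9    nan -170.9 -170.2 -169.9 -170.2 -169.8 -145.3]
[ 528.08899065 -164.40872256  195.50755312]
```

Estimates of the extension are 99.3 (odometry), 99.2 (depth of the mouth face) and 99.9 (visible tick at the mouth edge). I'll nudge it out another 0.5 mm.

```bash
python3 -m inch '{"hand":[0.3,0.3,0.3],"delta_pos":[[-0.05,0,0],[0,0,0],[0,0,0]],"turn":[0,0,0]}'
python3 - <<'E'
from h import *
p,d=viewer.read_camera("wrist"); cv2.imwrite("pics/w6t.png",cv2.resize(p[0:50,280:370],None,fx=8,fy=8,interpolation=cv2.INTER_CUBIC))
cv2.imwrite("pics/w6.png",p)
print(p[0:7,320].tolist(),p[0:7,307].tolist())
s=env.state(); print(s["eef_pos"],s["opening"],s["ft_force"],np.linalg.norm(s["eef_pos"][:2]-np.array([499.8,-69.2])))
E
```

```text
t: 13.3
eef_pos: [528.2, -164.8, 195.5]
tcp_rot: [-3.141, -0.001, 1.859]
ft_force: [-3.3, 3.3, 5.2]
opening: 0.395
[[138, 162, 150], [31, 42, 246], [1, 19, 255], [27, 42, 248], [171, 191, 224], [205, 227, 235], [194, 217, 234]] [[150, 174, 172], [43, 50, 126], [5, 18, 255], [1, 14, 255], [122, 140, 222], [198, 220, 227], [185, 207, 227]]
[ 528.21486604 -164.85965965  195.47513584] 0.3938021260856069 [-3.15314276  3.75490003  6.12478212] 99.79065635980903
```

View pics/w6t.png

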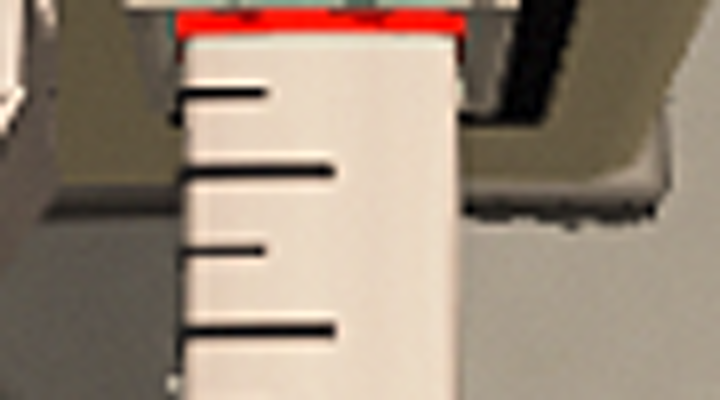

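View pics/w6.png

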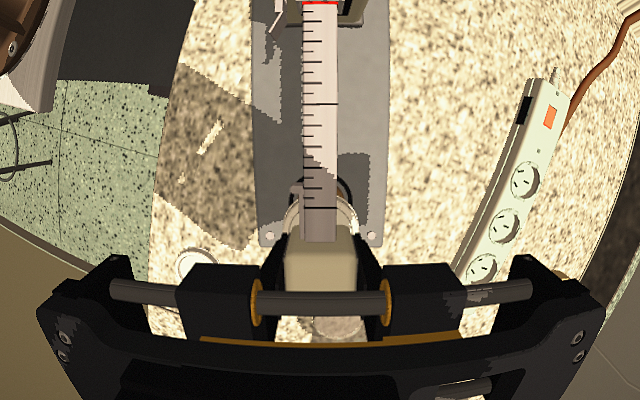

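The red line stands right at the mouth, at rows 1–4. Odometry reads 99.8 mm, and the opening of 37.5 mm means the button is in. I'm handing in now.

Run:
```python
from cell import ticket,env
print(ticket.job_done()); print(env.state()["t"])
```

```text
the job is handed in; nothing more can be done
None
the job is handed in; nothing more can be done
```

The reader stand is set for a reading, and I handed the job in at about 13.4 s with the gripper still holding the head.

- **Lid:** I pressed it with shut fingertips until it stopped hard. The force climbed to about 37 N with no further travel, and the fingertips were at about 89 mm. The scene camera's depth puts the lid about 6.7 mm lower than before.
- **Head and arm:** I pinched the head from above and drew the arm out until the red 100 mm line stood at the mouth of the sleeve. The opening was 37.5 mm, which fits the button being in.
- **Last checks:** Gripper travel gave 99.8 mm, and the wrist picture shows the red line right at the mouth. Before the last 0.5 mm nudge, the estimates differed: 99.2 mm from the mouth-face depth, 99.3 mm from gripper travel and about 99.9 mm from the scale ticks. The true reading is therefore uncertain by roughly half a millimetre.
- **Other things:** The gripper met no unexpected force, and I saw nothing round the stand moved. I did not measure those objects again at the end.

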